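Put a tongue die back on edge in the slotted die rack

TASK

Put the tongue die that lies on the bench back into the rack: pull the rack's front fully down by the steel rail along its top edge, stand the die on its broad round end, narrow end up, between the two battens of the empty slot, and let go of it. Then push the front back up until it is fully shut. Leave the other things on the bench where they are.

Things in the scene. Friction and masses are not known exactly. Their poses are not given: they have to be found in the camera images.
- tongue_die: Shoe-tongue cutting die: closed outline of grey strip steel, 120 long, 70 wide, 32 mm thick, 0.22 kg, flat on the bench. Origin: middle of its underside; x to the narrow end, y across, z through the thickness (up). Round ends: broad at x -60, narrow at +59 mm. From x -8 to +46 the straight sides taper from 60 to 48 mm: grip there. At first the narrow end points to -y within 0.5 rad.
- tongue_centre (a point): Middle of the tongue die, half way through its thickness (16 mm above the body's origin); axes as the die's. A thin brace crosses the open middle on the broad side of it (x = -18 mm).
- tongue_tip (a point): Outermost point of the tongue die's narrow end (x = +59 mm), half way through its thickness.
- die_rack: Fixed plywood rack, 175 mm deep, 232 mm wide, three equal slots side by side, which run fore and aft and lean 20 degrees, tops to the robot's right. Two slots hold heel dies, one is empty (which one changes). Origin: on the bench under the middle slot's floor; x to the rear, y left. Its back panel (65 mm tall) is at x = +63 mm, side cheeks are 82 mm tall.
- slot_floor (a point): Middle of the empty slot's floor, 25 mm above the bench. x along the slot, level, away from the robot; y square to the dividers (left and up); z up the slot. 38 mm wide across y, dividers 12 mm thick, 75 mm high along z. Battens 7 mm high, 6 wide cross the floor at x = -20 and +20: the die's broad end nests on them, its middle then at z about 63 mm, x 0, leaning on the right divider (y -3).
- rack_front (a joint): Angle of the rack's bottom-hinged front, rad: 0 shut (leans 25 degrees inward over the slots and is in the way of loading), 1.13 fully down (leans 40 degrees out towards the robot, held by stops). Upright at 0.44; let go on either side of that, it falls to the nearer end by its weight, damped, in about 1 to 2 s. Needs 1 to 2 N at the rail. Starts shut.
- front_rail (a point): Middle of the steel rail along the front's top edge: round bar 10 mm thick, 110 mm long, level, across the slots, held 25 mm clear of the panel by two posts 100 mm apart, so fingers can take it from above with the front shut or down. It moves with the front on a circle of 115 mm radius about front_hinge.
- front_hinge (a point): Middle of the front's hinge line, 35 mm above the bench; x to the rear of the rack, y along the hinge to the left, z up.
- heel_die_1: U-shaped grey strip-steel heel die, 114 x 87 x 32 mm, fixed, standing on its two legs in one of the other slots, 50 mm from its neighbour, its top about 112 mm above the bench. Origin: middle of one flat face.
- heel_die_2: The same kind of heel die, in the remaining slot.
- tape_measure: Yellow tape measure on the bench left of the rack, 65 mm tall. Origin: middle of its underside.
- wax_block: Small pale wax block, 62 mm long, 24 mm tall, on the bench right of the rack. Origin: middle of its underside.
- rivet_jar: Clear jar with a pale lid, 64 mm across, 97 mm tall, on the bench left of the rack. Origin: middle of its underside.

How it is judged:
On the way, in this order (a step that is already met when the one before it is completed fails the run):
1. the front is pulled fully down (value of joint rack_front above 1.05 rad), for 0.2 s.
2. the tongue die stands in the empty slot, narrow end up, nested between the battens and let go, with the front still down (z of tongue_centre in the frame of slot_floor between 0.055 and 0.07 m and z of tongue_tip in the frame of slot_floor above 0.11 m and x of tongue_centre in the frame of slot_floor between -0.012 and 0.012 m and y of tongue_centre in the frame of slot_floor between -0.01 and 0.01 m and angle between the z axis of tongue_centre and the y axis of slot_floor, either way round below 0.15 rad and linear speed of tongue_die below 0.02 m/s and angular speed of tongue_die below 0.2 rad/s and contact force between the fingers and tongue_die below 0.1 N and value of joint rack_front above 1 rad), for 0.2 s.
At the end, for the whole second after the job is handed in: Tongue die at rest and let go in the slot that was empty, narrow end up (tip over 110 mm, middle 55-70 mm up the slot), middle within 12 mm along and 10 mm across the slot, faces parallel to the dividers within 0.15 rad; front shut within 0.06 rad (z of tongue_centre in the frame of slot_floor between 0.055 and 0.07 m and z of tongue_tip in the frame of slot_floor above 0.11 m and x of tongue_centre in the frame of slot_floor between -0.012 and 0.012 m and y of tongue_centre in the frame of slot_floor between -0.01 and 0.01 m and angle between the z axis of tongue_centre and the y axis of slot_floor, either way round below 0.15 rad and linear speed of tongue_die below 0.02 m/s and angular speed of tongue_die below 0.2 rad/s and contact force between the fingers and tongue_die below 0.1 N and value of joint rack_front below 0.06 rad); the robot touches nothing.
It fails at once if the tape measure, the wax block or the rivet jar is displaced by more than 30 mm (distance of any of tape_measure, wax_block, rivet_jar from where it was at the start of the episode above 0.03 m).
It also fails if it takes over 70 s, if anything falls off the work surface, if the arm or the gripper's body presses on something with over 40 N, if the wrist force passes 120 N, or if a joint passes its speed limit or range.

ROBOT

A 6-joint arm with a two-finger parallel gripper is mounted at the origin on a cart in front of the work surface, level with it; the furniture and walls round the work are solid. World frame = base frame: x ahead of the robot, y to its left, z up, the work surface at z = 0. Lengths are in m, angles in rad, forces in N, time in s.
With the tool pointing down it reaches from about 0.325 to 0.925 m from the base axis. Payload 3.1 kg.
Tool frame: the origin (TCP) lies midway between the tips of the shut fingers; the grasp point (between the pads) lies 19 mm behind it; z points along the fingers, y is the line along which they close (so a half turn about z gives the same grasp; the last joint's range is limited). The gripper opens to 85 mm and grips with 20 to 120 N. Pads are 22 mm wide; open, the fingers measure 114 mm over their backs; the gripper's body (76 mm by 85 mm) begins 54 mm behind the grasp point. The pads swing forward as they close: fully open they stand 13 mm farther back than shut.
Start: joints at [-1.357, 0.217, 1.613, -0, 1.311, -0.112], TCP at [0.2, -0.592, 0.231] pointing down, gripper open.
Joint ranges: [-2.75, 2.75], [-0.78, 2.1], [0.31, 2.55], [-1.13, 4.27], [0.13, 2.63], [-2.58, 2.58]. Speed limits (rad/s): [2.79, 2.79, 3.14, 3.14, 3.14, 3.14].

INTERFACE

Orientations are given as [roll, pitch, yaw] about the fixed x, y, z axes, in that order (R = Rz(yaw) Ry(pitch) Rx(roll)).
In Python, from plant import manip gives the robot as it stands.
- The arm moves only by the shell command python3 inch.py FILE [OPENING] [FORCE], which reads ROWS from the file FILE. ROWS is a JSON list of rows, 1 to 5 of them, each an object with the fields dx, dy, dz (the shift in units of 5 mm), drx, dry, drz (a rotation vector in rad); a field left out counts as zero; each row is the pose to reach, as a shift and turn from the pose commanded when the command began, along the tool's axes at that moment; what a row does not reach only later rows make up. A row lasts 1/12 s, in which the tool goes at most 0.0417 m and 0.125 rad, less where a joint would pass 70% of its speed; a pose out of reach is approached as far as the arm can. OPENING is the opening from 0.0 (shut) to 1.0 (fully open), set as the command begins (- or left out keeps the last). The fingers move at their own pace and stop on an object; FORCE is the grip in N (left out, the last holds). Time passes only in rows, so rows that do not move let the fingers close. It prints the time, the measured TCP pose, the force, the opening and the grip force at its end. Input that does not fit is refused with a message, and nothing moves.
- manip.observe(): the state, without advancing time (a new reading comes with each control period).
- manip.read_camera(name): name is "scene" or "side" or "wrist"; returns a dict with "color" (384x512x3 uint8, blue, green, red), "mtx" (3x3 intrinsics, pixels), "distortion" ([k1, k2, p1, p2, k3] as OpenCV has them; the pictures are not rectified), "cam_to_world" (4x4, takes a point from camera to world coordinates); the wrist camera has in their place "mount" (4x4, takes a point from camera to tool coordinates, whose origin is the TCP and whose axes are the flange's). Camera axes: x right, y down, z forward; pixel columns grow to the right and rows downward; lengths in m; the calibration is good to about 2 mm. A picture is of the moment at which its call begins: read the wrist's pose just before it. There is no depth.
- manip.close_job(): hands the job in; it is judged then, once.
The state is a dict: "clock": time; "joints": joint angles; "qvel": joint speeds; "joint_torque": joint torques, N m; "position": TCP position; "ee_rot": TCP orientation; "force": force on the tool from outside, world axes, zero at the start; "wrist_torque": the same for the moment, N m; "width": opening from 0.0 (shut) to 1.0 (fully open); "grasp_force": force on a finger pad.
Only numpy, scipy, OpenCV 4.12 (cv2) and the standard library are available. Lean on these libraries where they do the work, as an engineer would, in place of code of your own. Each camera call takes 0.05 s, during which the arm holds its last target. There are 200 camera calls.

## Working session

There is one attempt and no reset: what is moved stays moved. The work goes in short steps, Python scripts to look and compute and a shell command to move; the robot and the scene stay as the last step left them, time stands still between calls to the robot, and variables do not carry over. Pictures are saved under pics/ and viewed, at most 10 in all, crops included, and the job is handed in when it is done.

```bash
ls; mkdir -p pics
python3 - <<'E'
from plant import manip
import cv2
o=manip.observe();print(o)
for n in("scene","side"):
    c=manip.read_camera(n);cv2.imwrite(f"pics/{n}0.png",c["color"]);print(n,c["mtx"],c["distortion"],c["cam_to_world"])
c=manip.read_camera("wrist");cv2.imwrite("pics/wrist0.png",c["color"]);print(c["mtx"],c["distortion"],c["mount"])
a=cv2.imread("pics/scene0.png");b=cv2.imread("pics/side0.png")
cv2.imwrite("pics/both0.png",cv2.resize(cv2.vconcat([a,b]),(400,600)))
E
```

```text
inch.py
pics
plant.py
{'clock': 0.0, 'joints': array([-1.35717783e+00,  2.17739892e-01,  1.61492330e+00, -6.85568759e-06,
        1.31128088e+00, -1.12166385e-01]), 'qvel': array([-0.0011743 , -0.00165912, -0.00031607,  0.00106981, -0.00072307,
       -0.00010591]), 'joint_torque': array([-5.81088862e-04, -3.96847951e+01, -3.03853905e+01, -3.38489108e-04,
        9.57384123e-03,  1.00360330e-05]), 'position': array([ 0.19990016, -0.5913205 ,  0.22998276]), 'ee_rot': array([-3.13925527e+00, -2.56617019e-04,  3.25786348e-01]), 'force': array([-0.3537495 ,  0.7766872 ,  0.41203419]), 'wrist_torque': array([ 0.05881204,  0.0098832 , -0.01492341]), 'grasp_force': 0.0, 'width': 1.0008867779521475}
scene [[464.62406408   0.         252.50438871]
 [  0.         464.62406408 197.23429241]
 [  0.           0.           1.        ]] [-0.13866418  0.          0.          0.          0.        ] [[-0.88446882 -0.3024447   0.35530567  0.1134965 ]
 [-0.46634225  0.59826016 -0.65162081  0.86079976]
 [-0.01548597 -0.74203233 -0.6701852   0.
[... 213 characters left out ...]
       0.          0.          0.        ] [[-0.94169521 -0.23559948  0.24021452  0.33724076]
 [-0.33583545  0.61442494 -0.71393035  0.70930624]
 [ 0.02060783 -0.75297734 -0.65772368  0.74908597]
 [ 0.          0.          0.          1.        ]]
[[319.15977425   0.         251.82932214]
 [  0.         319.15977425 190.38301105]
 [  0.           0.           1.        ]] [0.00384871 0.         0.         0.         0.        ] [[-8.85074555e-04 -9.63292828e-01 -2.68451383e-01  6.68285032e-02]
 [ 9.99999503e-01 -7.29256933e-04 -6.80146031e-04  4.82847301e-04]
 [ 4.59409761e-04 -2.68451852e-01  9.63292994e-01 -1.41770136e-01]
 [ 0.00000000e+00  0.00000000e+00  0.00000000e+00  1.00000000e+00]]
```
View pics/scene0.png

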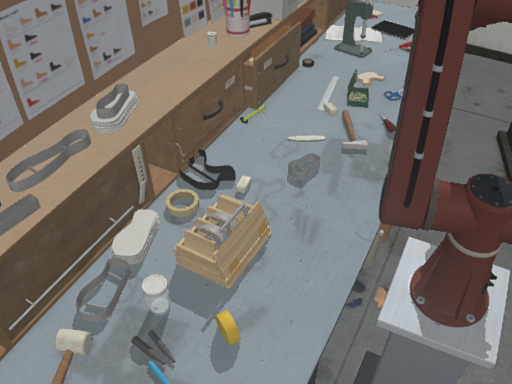

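View pics/side0.png

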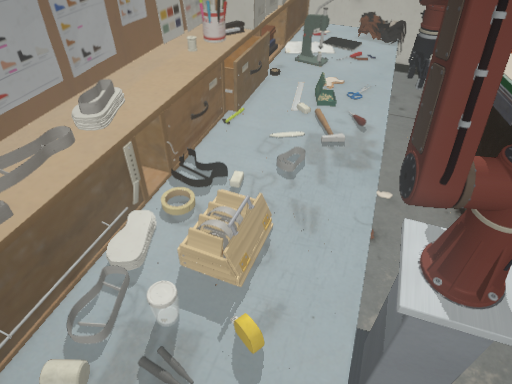

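The scene view shows the rack near (225,240) and the tongue die near (303,168). The jar, tape and wax block are at (156,293), (228,328) and (243,185). The side view shows the same layout. I'll enlarge these areas.

Run:
```python
import cv2,numpy as np
a=cv2.imread("pics/scene0.png");b=cv2.imread("pics/side0.png")
def cr(i,x,y,w,h,s):return cv2.resize(i[y:y+h,x:x+w],None,fx=s,fy=s,interpolation=cv2.INTER_CUBIC)
cv2.imwrite("pics/c1.png",np.vstack([np.hstack([cr(a,175,192,100,95,4),cr(b,176,187,100,95,4)]),np.hstack([cr(a,280,145,50,27+18,4*2)[:220],cr(b,267,140,50,45,8)[:220]])])[:600])
```

View pics/c1.png

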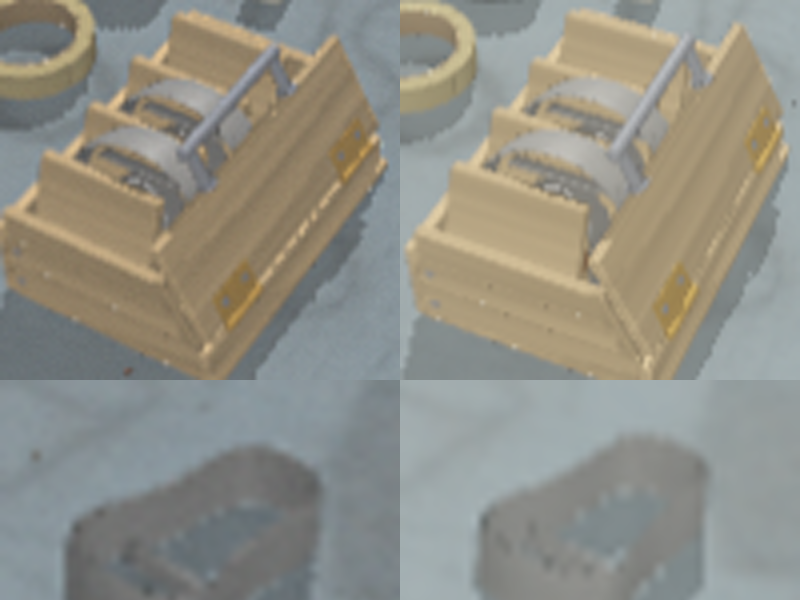

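The crops show the heel dies in the left and middle slots (the near two), so the right slot is empty. The rail ends are at scene (244.2,204) and (221.2,230.2), and at side (247.5,197) and (229.5,225.7).

```bash
cat > h.py <<'E'
from plant import manip
import cv2,numpy as np
from scipy.spatial.transform import Rotation as R
def wp(o):
    T=np.eye(4);T[:3,:3]=R.from_euler('xyz',o['ee_rot']).as_matrix();T[:3,3]=o['position'];return T
def shot(n,f):
    o=manip.observe();c=manip.read_camera(n)
    if n=="wrist": c["cam_to_world"]=wp(o)@c["mount"]
    cv2.imwrite(f"pics/{f}.png",c["color"]);np.savez(f"pics/{f}.npz",K=c["mtx"],D=c["distortion"],T=c["cam_to_world"]);return c
def ray(f,p):
    c=np.load(f"pics/{f}.npz");u=cv2.undistortPoints(np.array([[p]],float),c['K'],c['D'])[0,0]
    d=c['T'][:3,:3]@[*u,1];return c['T'][:3,3],d/np.linalg.norm(d)
def tri(*fp):
    A=np.zeros((3,3));b=np.zeros(3);rs=[ray(f,p) for f,p in fp]
    for o,d in rs: M=np.eye(3)-np.outer(d,d);A+=M;b+=M@o
    X=np.linalg.solve(A,b);return X.round(4),[round(float(np.linalg.norm(np.cross(X-o,d))),4) for o,d in rs]
def plane(f,p,z):
    o,d=ray(f,p);return (o+d*(z-o[2])/d[2]).round(4)
def proj(f,X):
    c=np.load(f"pics/{f}.npz");T=np.linalg.inv(c['T']);return cv2.projectPoints(np.atleast_2d(np.array(X,float)),cv2.Rodrigues(T[:3,:3])[0],T[:3,3],c['K'],c['D'])[0][:,0].round(1)
def go(pos,Rm):
    "shift and rotvec in current tool axes"
    T=wp(manip.observe());print("d",(T[:3,:3].T@(np.array(pos)-T[:3,3])).round(4),"rv",R.from_matrix(T[:3,:3].T@Rm).as_rotvec().round(3))
E
python3 - <<'E'
from h import *
for n in("scene","side"): shot(n,n)
print(tri(("scene",(244.2,204)),("side",(247.5,197))),tri(("scene",(221.2,230.2)),("side",(229.5,225.7))))
# front panel bottom corners approx: near & far top panel corners
S=lambda x,y:("scene",(175+x/4,192+y/4)); Q=lambda x,y:("side",(176+(x-400)/4,187+y/4))
for a,b in [((335,40),(740,27)),((160,250),(595,258)),((5,210),(408,240)),((210,372),(650,372)),((385,165),(785,150)),((45,155),(450,165)),((180,15),(572,15))]: print(tri(S(*a),Q(*b)))
for n,p in(("scene",(280+75/8,145+150/8)),("scene",(280+320/8,145+95/8)),("side",(267+85/8,140+130/8)),("side",(267+305/8,140+75/8))):print(n,plane(n,p,.032))
o=manip.observe();print(o["position"],o["clock"])
E
```

```text
(array([0.5817, 0.0504, 0.1193]), [0.0018, 0.0018]) (array([0.5801, 0.1762, 0.133 ]), [0.0016, 0.0016])
(array([0.5557, 0.0136, 0.108 ]), [0.0012, 0.0012])
(array([0.5737, 0.2232, 0.0917]), [0.0006, 0.0006])
(array([0.7084, 0.2146, 0.0474]), [0.0045, 0.0045])
(array([ 0.5384,  0.2288, -0.0033]), [0.0024, 0.0024])
(array([ 0.5191,  0.0061, -0.0081]), [0.001, 0.001])
(array([0.7009, 0.1693, 0.0691]), [0.0002, 0.0002])
(array([0.6819, 0.0167, 0.0825]), [0.0015, 0.0015])
scene [ 0.5897 -0.2751  0.032 ]
scene [ 0.5122 -0.357   0.032 ]
side [ 0.5908 -0.2757  0.032 ]
side [ 0.5106 -0.3528  0.032 ]
[ 0.19998138 -0.59173584  0.23064514] 0.25
```

Units first: shifts go in units of 5 mm. So 0.2 m is 40, 0.16 m is 32.

```bash
echo '[{"dx":8, "dy":-3, "dz":-2, "drz":-0.125}, {"dx":16, "dy":-6, "dz":-4, "drz":-0.25}, {"dx":24, "dy":-9, "dz":-4, "drz":-0.375}, {"dx":32, "dy":-12, "dz":-6, "drz":-0.5}, {"dx":40, "dy":-15, "dz":-6, "drz":-0.625}]' > path.dat && python3 inch.py path.dat 1
python3 - <<'E'
from h import *
go((.55,-.31,.28),R.from_euler('xyz',(np.pi,0,np.pi/2)).as_matrix())
E
```

```text
clock: 0.67
position: [0.3604, -0.4617, 0.2625]
ee_rot: [3.139, 0.001, 0.956]
force: [0.7, -0.5, 1.0]
width: 1.001
grasp_force: 0.0
d [ 0.2333  0.0675 -0.0176] rv [ 0.002  0.002 -0.615]
```

```bash
echo '[{"dx":8, "dy":2.4, "dz":-1, "drz":-0.125}, {"dx":16, "dy":5, "dz":-2, "drz":-0.25}, {"dx":24, "dy":7.4, "dz":-3, "drz":-0.375}, {"dx":32, "dy":10, "dz":-3, "drz":-0.5}, {"dx":40, "dy":12.4, "dz":-3, "drz":-0.615}]' > path.dat && python3 inch.py path.dat; echo '[{"dx":6.8}, {"dx":6.8}, {"dx":6.8}]' > path.dat && python3 inch.py path.dat;python3 - <<'E'
from h import *
shot("wrist","wA");go((.56,.03,.3),R.from_euler('xyz',(np.pi,0,np.pi/2)).as_matrix())
E
```

```text
clock: 1.08
position: [0.5258, -0.3355, 0.2768]
ee_rot: [3.141, 0.001, 1.572]
force: [0.1, 0.5, -1.1]
width: 0.997
grasp_force: 0.0
clock: 1.33
position: [0.5248, -0.3009, 0.2756]
ee_rot: [-3.141, -0.0, 1.569]
force: [0.5, -0.4, -0.0]
width: 1.0
grasp_force: 0.0
d [ 0.3324  0.0344 -0.0243] rv [-0.     0.    -0.004]
```

View pics/wA.png

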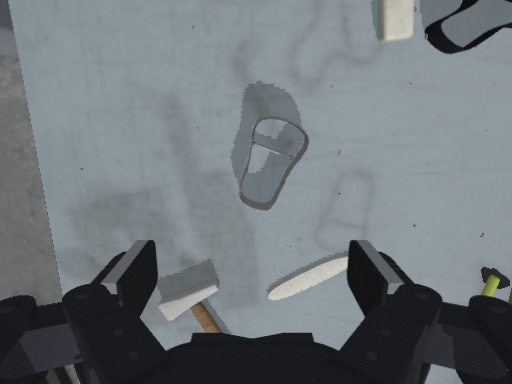

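The die is at about (275,163), with the broad end at (283,118) and the narrow end at (258,209). The brace runs from (252,142) to (293,157). Image up is world +y.

```bash
echo '[{"dx":8, "dy":1, "dz":-1}, {"dx":16, "dy":2, "dz":-2}, {"dx":24, "dy":3, "dz":-4}, {"dx":32, "dy":4, "dz":-5}, {"dx":32, "dy":4, "dz":-5}]' > path.dat && python3 inch.py path.dat|head -2; echo '[{}, {}]' > path.dat && python3 inch.py path.dat|head -2; python3 -c "
from h import *
shot('wrist','wB')"; echo '[{"dx":8, "dy":1}, {"dx":16, "dy":2}, {"dx":24, "dy":3}, {"dx":32, "dy":4}, {"dx":36, "dy":5}]' > path.dat && python3 inch.py path.dat|head -2; echo '[{}, {}]' > path.dat && python3 inch.py path.dat|head -2;python3 -c "
from h import *
shot('wrist','wC')
b=cv2.imread('pics/wB.png');a=cv2.imread('pics/wA.png');c=cv2.imread('pics/wC.png')
cv2.imwrite('pics/v2.png',c)
A=cv2.resize(a[110:217,228:318],None,fx=3.5,fy=3.5,interpolation=2)
print(proj('wB',[.565,-.31,.016]));x,y=proj('wB',[.56,-.31,.016])[0].astype(int)
B=cv2.resize(b[y-53:y+54,x-45:x+45],(A.shape[1],A.shape[0]),interpolation=2);print(x-45,y-53)
cv2.imwrite('pics/v2.png',np.hstack([A,B]))
"
```

```text
clock: 1.8
position: [0.5463, -0.1384, 0.3033]
clock: 1.97
position: [0.5449, -0.1443, 0.3012]
clock: 2.43
position: [0.5711, 0.0386, 0.3005]
clock: 2.6
position: [0.5712, 0.036, 0.3004]
[[267.  264.2]]
218 211
```

View pics/v2.png

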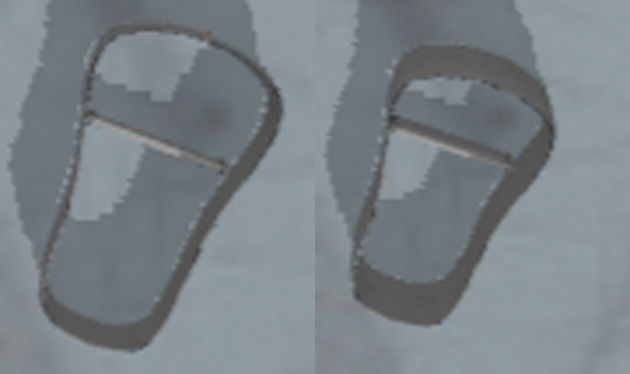

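View pics/wC.png

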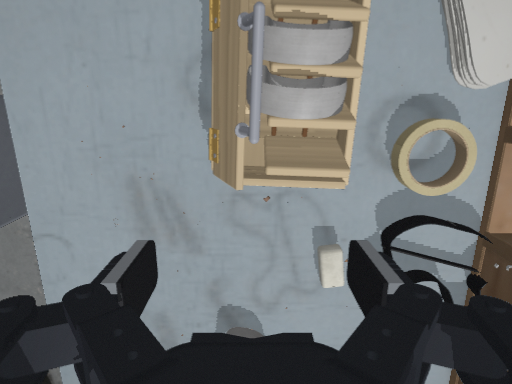

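The die crops show the brace ends at A (253.1,143.7) and (292,158.6), and at B (240.3,245.9) and (273.7,257.3). In wC the rail runs from (260,5) to (255,140). The empty slot is at about (300,155) and the wax block at (331,267).

```bash
echo '[{"dx":8}, {"dx":16}, {"dx":22}, {"dx":22}, {"dx":22}]' > path.dat && python3 inch.py path.dat|head -2;python3 -c "
from h import *
shot('wrist','wD')
d=cv2.imread('pics/wD.png');c=cv2.imread('pics/wC.png')
for p in [(.577,.05,.13),(.577,.16,.13)]: print(proj('wD',p))
D=cv2.resize(d[75:275,190:390],None,fx=3,fy=3,interpolation=2)
cv2.imwrite('pics/v3.png',np.hstack([D]))
P=[tri(('wA',(253.1,143.7)),('wB',(240.3,245.9))),tri(('wA',(292,158.6)),('wB',(273.7,257.3)))];print(P)
F=lambda x,y:('wA',(228+x/3.5,110+y/3.5))
G=lambda x,y:('wB',(218+(x-315)/3.5,211+y/3.5))
print('tri narrow corners',tri(F(42,290),G(354,262)),)
for p in [(42,290),(280,110),(100,40),(85,118),(232,170),(45,270)]: print('top',plane(*F(*p),.032))
for p in [(353,262),(392,80),(553,110),(388,122)]: print('topB',plane(*G(*p),.032))
for p in [(150,345),(60,325),(282,112)]: print('bot',plane(*F(*p),0))
for p in [(440,322),(357,298),(553,140)]: print('botB',plane(*G(*p),0))
"
```

```text
clock: 3.07
position: [0.5718, 0.1459, 0.3007]
[[258.3 258.1]]
[[258.2 157.1]]
[(array([ 0.5252, -0.286 ,  0.0035]), [0.0002, 0.0002]), (array([ 0.5759, -0.3057,  0.0026]), [0.0001, 0.0001])]
tri narrow corners (array([ 0.5074, -0.3505,  0.0088]), [0.0, 0.0])
top [ 0.5084 -0.3439  0.032 ]
top [ 0.5908 -0.2798  0.032 ]
top [ 0.529  -0.2562  0.032 ]
top [ 0.5239 -0.2824  0.032 ]
top [ 0.5751 -0.3006  0.032 ]
top [ 0.5095 -0.3365  0.032 ]
topB [ 0.5089 -0.3359  0.032 ]
topB [ 0.5265 -0.2543  0.032 ]
topB [ 0.5907 -0.2676  0.032 ]
topB [ 0.5246 -0.2724  0.032 ]
bot [ 0.5493 -0.3756  0.    ]
bot [ 0.5139 -0.3673  0.    ]
bot [ 0.5971 -0.2844  0.    ]
botB [ 0.545  -0.3873  0.    ]
botB [ 0.5075 -0.3745  0.    ]
botB [ 0.5946 -0.2966  0.    ]
```

View pics/v3.png

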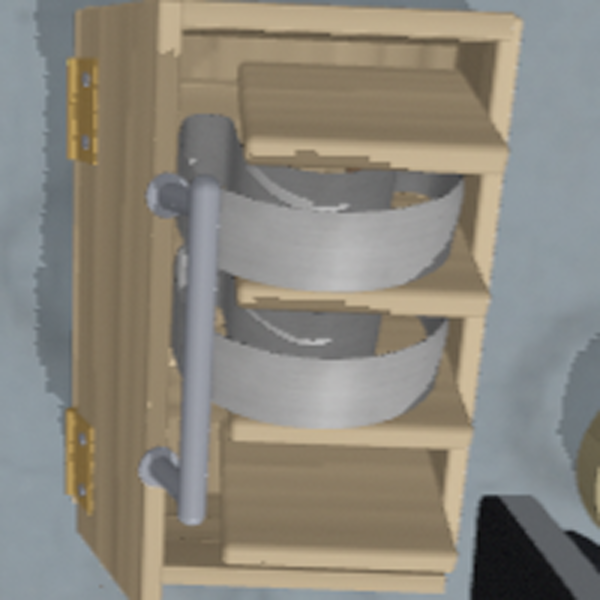

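```bash
cat > fit.py <<'E'
from h import *
from scipy.optimize import least_squares
from scipy.spatial import cKDTree
def arc(c,r,a0,a1): t=np.radians(np.linspace(a0,a1,60));return np.c_[c+r*np.cos(t),r*np.sin(t)]
# hull of control shape: broad half-ellipse to width 70, tapering to 60 at -8, 48 at 46, rounded to 59
def seg(a,b): return np.linspace(a,b,80)
t=np.radians(np.linspace(90,270,200))
broad=np.c_[-27+33*np.cos(t),35*np.sin(t)]
n=np.radians(np.linspace(-90,90,100));nar=np.c_[46+13*np.cos(n),24*np.sign(np.sin(n))*abs(np.sin(n))**.6]
half=lambda s:np.vstack([seg((-27,s*35),(-8,s*30)),seg((-8,s*30),(46,s*24))])
out=np.vstack([broad,half(1),half(-1),nar])/1000;tree=cKDTree(out)
F=lambda x,y:('wA',(228+x/3.5,110+y/3.5))
G=lambda x,y:('wB',(218+(x-315)/3.5,211+y/3.5))
obs=[(F(100,345),.032),(F(60,325),.032),(F(150,345),.032),(G(357,298),.032),(G(400,316),.032),(G(440,322),.032),
(F(140,25),0),(F(282,112),0),(F(200,245),0),(G(430,45),0),(G(500,60),0),(G(553,140),0),(G(515,205),0),(G(450,80),.032),(G(400,88),.032)]
W=np.array([plane(*q,z)[:2] for q,z in obs])
def loc(p): c,s=np.cos(p[2]),np.sin(p[2]);return (W-p[:2])@np.array([[c,-s],[s,c]])
r=least_squares(lambda p:tree.query(loc(p))[0]*1000,(.555,-.31,-1.8),loss='soft_l1')
p=r.x;print(p.round(4),r.fun.round(1));print(loc(p).round(3).tolist())
c,s=np.cos(p[2]),np.sin(p[2]);M=np.array([[c,-s],[s,c]])
for x,y in[(25,0),(-18,0)]:print(x,p[:2]+M@[x/1e3,y/1e3])
E
python3 fit.py; python3 -c "
from h import *
S=lambda x,y:('wD',(190+x/3,75+y/3))
print('rail',tri(('wC',(255.5,139)),S(194,515)),tri(('wC',(260,6)),S(204,183)))
print('rack corners z.0? ', plane(*S(445,590),0),plane(*S(130,595),0))
for p,z in [((455,560),.09),((225,555),.09),((470,440),.09),((232,435),.09),((488,303),.09),((505,160),.09),((240,155),.09),((77,10),.035),((77,530),.035),((522,15),.065),((85,370),.035)]: print(p,plane(*S(*p),z))
"
```

```text
[ 0.5498 -0.3083 -2.0122] [1.  0.6 0.2 0.4 1.4 1.2 1.3 1.2 0.7 3.  6.5 0.7 5.9 2.3 6.1]
[[0.06, 0.006], [0.059, -0.011], [0.052, 0.022], [0.057, -0.017], [0.058, 0.003], [0.053, 0.02], [-0.048, -0.029], [-0.042, 0.033], [0.017, 0.028], [-0.047, -0.031], [-0.054, -0.002], [-0.03, 0.036], [0.006, 0.034], [-0.049, -0.023], [-0.037, -0.04]]
25 [ 0.53907548 -0.33085372]
-18 [ 0.55744722 -0.29197597]
rail (array([0.5733, 0.0693, 0.1422]), [0.0002, 0.0002]) (array([0.5773, 0.1814, 0.1374]), [0.0005, 0.0005])
rack corners z.0?  [ 0.7031 -0.0416  0.    ] [ 0.5405 -0.0437  0.    ]
(455, 560) [0.6795 0.0238 0.09  ]
(225, 555) [0.5859 0.0265 0.09  ]
(470, 440) [0.6818 0.0759 0.09  ]
(232, 435) [0.5884 0.0785 0.09  ]
(488, 303) [0.6845 0.131  0.09  ]
(505, 160) [0.6865 0.1841 0.09  ]
(240, 155) [0.5905 0.1865 0.09  ]
(77, 10) [0.5274 0.2401 0.035 ]
(77, 530) [0.519  0.0107 0.035 ]
(522, 15) [0.6965 0.2352 0.065 ]
(85, 370) [0.5254 0.0887 0.035 ]
```

The die centre is at about (.550,-.308), with its narrow end heading about -1.97 rad. The rail middle measures (.575,.125,.140), which matches the expected height of 139 mm, and its length of 112 mm matches too. In v3 the four divider tops are at about rows 155, 300, 435 and 560, and the rail runs from (204,183) to (194,515).

Scaled: 0.174 m is 34.8, -0.02 m is -4.

```bash
echo '[{"dx":-2, "dy":0.6, "dz":8, "drz":0.036}, {"dx":-4, "dy":0.8, "dz":16, "drz":0.036}, {"dx":-4, "dy":0.8, "dz":24, "drz":0.036}, {"dx":-4, "dy":0.8, "dz":30, "drz":0.036}, {"dx":-4, "dy":0.8, "dz":34.8, "drz":0.036}]' > path.dat && python3 inch.py path.dat; echo '[{}, {}, {}, {}, {}]' > path.dat && python3 inch.py path.dat 0 20;echo '[{}, {}, {}, {}, {}]' > path.dat && python3 inch.py path.dat
```

```text
clock: 3.53
position: [0.5737, 0.1235, 0.1235]
ee_rot: [-3.137, 0.002, 1.526]
force: [0.7, 0.4, 0.0]
width: 1.005
grasp_force: 0.0
clock: 3.95
position: [0.5776, 0.1268, 0.13]
ee_rot: [3.137, -0.001, 1.529]
force: [1.1, -0.7, -0.4]
width: 0.301
grasp_force: 0.0
clock: 4.37
position: [0.5755, 0.1271, 0.1292]
ee_rot: [3.141, 0.0, 1.53]
force: [-3.4, -0.2, 6.7]
width: 0.107
grasp_force: 20.6
```

Scaled: -0.0666 m is -13.32, -0.0526 m is -10.52.

```bash
echo '[{"dy":-2.24, "dz":-0.9}, {"dy":-4.94, "dz":-1.66}, {"dy":-7.72, "dz":-2.08}, {"dy":-10.52, "dz":-2.14}, {"dy":-13.32, "dz":-1.88}]' > path.dat && python3 inch.py path.dat; echo '[{"dy":-2.36, "dz":0.5}, {"dy":-5.02, "dz":1.4}, {"dy":-7.56, "dz":2.6}, {"dy":-9.6, "dz":3.88}, {"dy":-11.18, "dz":5.1}]' > path.dat && python3 inch.py path.dat; echo '[{}, {}]' > path.dat && python3 inch.py path.dat; echo '[{"dy":-0.2, "dz":0.2}, {"dy":-0.4, "dz":0.4}, {"dy":-0.4, "dz":0.4}]' > path.dat && python3 inch.py path.dat
```

```text
clock: 4.78
position: [0.5115, 0.1299, 0.1393]
ee_rot: [3.133, -0.001, 1.53]
force: [0.8, 0.1, 3.2]
width: 0.102
grasp_force: 20.4
clock: 5.2
position: [0.4538, 0.1325, 0.1122]
ee_rot: [3.138, -0.001, 1.53]
force: [1.0, 0.5, 0.3]
width: 0.102
grasp_force: 20.8
clock: 5.37
position: [0.4532, 0.1324, 0.1115]
ee_rot: [3.141, -0.001, 1.53]
force: [-0.6, 1.6, 2.0]
width: 0.104
grasp_force: 21.0
clock: 5.62
position: [0.4532, 0.1324, 0.1114]
ee_rot: [3.138, -0.001, 1.53]
force: [-1.4, 1.4, 10.7]
width: 0.105
grasp_force: 21.7
```

```bash
echo '[{}, {}, {}, {}, {}]' > path.dat && python3 inch.py path.dat .6 | tail -2; echo '[{"dz":-8}, {"dz":-16}, {"dy":6, "dz":-22}, {"dy":12, "dz":-26}, {"dx":-4, "dy":18, "dz":-28}]' > path.dat && python3 inch.py path.dat 1|head -2;  echo '[{"dx":-6, "dy":4}, {"dx":-12, "dy":4}, {"dx":-16, "dy":4}, {"dx":-16, "dy":4}, {"dx":-16, "dy":4}]' > path.dat && python3 inch.py path.dat|head -2;python3 -c "
from h import *
shot('wrist','wE');go((.6,.13,.26),wp(manip.observe())[:3,:3])"
```

```text
width: 0.601
grasp_force: 0.0
clock: 6.45
position: [0.5432, 0.1107, 0.2536]
clock: 6.87
position: [0.5567, 0.0269, 0.2484]
d [ 0.1039  0.039  -0.0115] rv [0. 0. 0.]
```

```bash
echo '[{"dx":8, "dy":2, "dz":-2}, {"dx":14, "dy":4, "dz":-2}, {"dx":18, "dy":4, "dz":-2}, {"dx":18, "dy":4, "dz":-2}, {"dx":18, "dy":4, "dz":-2}]' > path.dat && python3 inch.py path.dat|head -2;python3 -c "
from h import *
shot('wrist','wF')
out=[]
for f,X in (('wE',[.63,.06,.06]),('wF',[.63,.06,.06])):
    x,y=proj(f,X)[0].astype(int);i=cv2.imread(f'pics/{f}.png');x0=min(max(x-90,0),332);y0=min(max(y-67,0),249);print(f,x0,y0)
    cv2.imwrite('pics/t.png',i);out.append(cv2.resize(i[y0:y0+135,x0:x0+180],None,fx=4.4,fy=4.4,interpolation=2)[:,:])
o=np.vstack([cv2.resize(k,(400*1,300)) for k in out]);
cv2.imwrite('pics/v4.png',np.vstack([cv2.resize(k,(800,600)) for k in out])[:,:]);
im=cv2.imread('pics/v4.png');print(im.shape)
cv2.imwrite('pics/v4a.png',im[:600]);cv2.imwrite('pics/v4b.png',im[600:])
"
```

```text
clock: 7.33
position: [0.58, 0.1189, 0.2586]
wE 233 66
wF 209 148
(1200, 800, 3)
```

View pics/v4a.png

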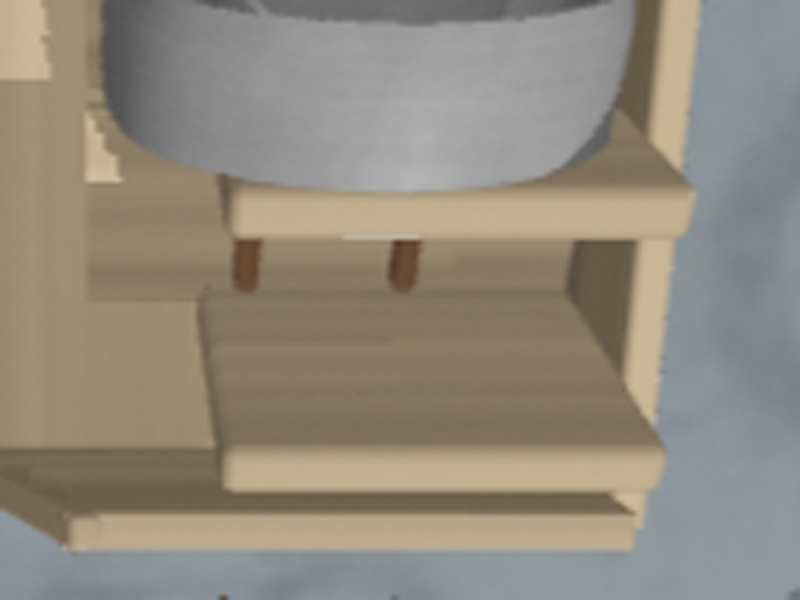

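View pics/v4b.png

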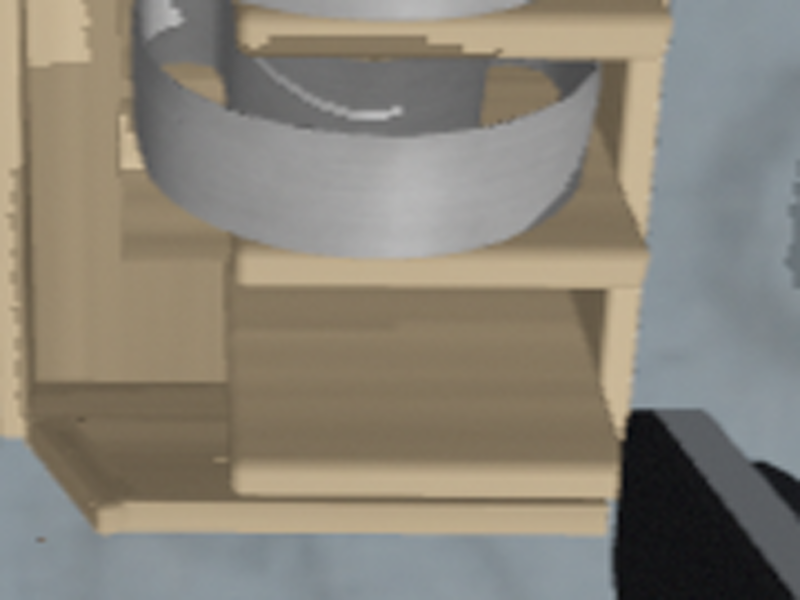

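In v4a the right divider's top-left edge runs from (225,450) to (660,447), and the third divider's top-right edge is at row 238. The battens meet the floor line at (247,290) and (402,290). In v4b the same edges run from (232,462) to (615,460) and lie at row 287.

```bash
python3 -c "
from h import *
k=180/800
E=lambda x,y:('wE',(233+x*k,66+y*k)); F=lambda x,y:('wF',(209+x*k,148+y*k))
for n,a,b in [('d4 L fr',(225,450),(232,462)),('d4 L re',(660,447),(615,460)),('d4 R fr',(228,490),(236,495)),('d4 R re',(662,488),(617,497)),('d3 L fr',(232,192),(238,248)),('d3 R fr',(238,238),(240,287)),('d3 R re',(688,238),(643,287)),('d3 L re',(692,192),(648,247)),('cheek fr',(72,550),(98,533)),('cheek re',(635,550),(607,533)),('back top',(668,240),(635,290))]: print(n,tri(E(*a),F(*b)))
for p in [(247,290),(402,290)]: print('bat',plane(*E(*p),.020),plane(*E(*p),.024))
print(plane(*E(330,296),.02),plane(*E(330,296),.018))
"
```

```text
d4 L fr (array([0.5856, 0.0332, 0.0938]), [0.0002, 0.0002])
d4 L re (array([0.6768, 0.0301, 0.0941]), [0.001, 0.001])
d4 R fr (array([0.5862, 0.0243, 0.0933]), [0.0001, 0.0001])
d4 R re (array([0.6769, 0.0218, 0.0965]), [0.0009, 0.0009])
d3 L fr (array([0.5883, 0.0861, 0.0929]), [0.0001, 0.0001])
d3 R fr (array([0.5889, 0.0771, 0.0944]), [0.0003, 0.0003])
d3 R re (array([0.6813, 0.0729, 0.092 ]), [0.0002, 0.0002])
d3 L re (array([0.6825, 0.0819, 0.0899]), [0.0001, 0.0001])
cheek fr (array([0.5518, 0.0096, 0.0828]), [0.0002, 0.0002])
cheek re (array([0.6793, 0.0032, 0.0797]), [0.0002, 0.0002])
back top (array([0.6787, 0.0723, 0.0911]), [0.0008, 0.0008])
bat [0.5988 0.0597 0.02  ] [0.5984 0.06   0.024 ]
bat [0.6387 0.0579 0.02  ] [0.6378 0.0583 0.024 ]
[0.6202 0.0572 0.02  ] [0.6205 0.057  0.018 ]
```

```bash
cat > plan.py <<'E'
from h import *
th=np.radians(45)
def tool(Rd,c,ox=.011,oz=.0095,back=0):   # Rd die axes in world, c die origin (underside mid)
    dx,dy,dz=Rd.T; tz=-(np.cos(th)*dx+np.sin(th)*dz)
    return c+ox*dx+oz*dz-back*tz, np.c_[np.cross(dy,tz),dy,tz]
psi=-1.96;PICK=(R.from_euler('z',psi).as_matrix(),np.array([.547,-.309,0]))
f=-.038;xs=np.array([np.cos(f),np.sin(f),0]);n=np.array([-np.sin(f),np.cos(f),0]);z=np.array([0,0,1]);c,s=np.cos(np.radians(20)),np.sin(np.radians(20))
ys=c*n+s*z;zs=-s*n+c*z;FL=np.array([.619,.079,.025])
def place(h,y=0,x=0):return np.c_[zs,xs,ys],FL+zs*(.063+h)+ys*(y-.016)+xs*x
E
python3 -c "
from plan import *
print(plane('wC',(331,267),.024))
p,r=tool(*PICK,back=.1);print(p,R.from_matrix(r).as_euler('xyz'));go(p,r)
p,r=tool(*PICK);print(p)
for h in(.12,0):
  p,r=tool(*place(h,-.001));print(p,R.from_matrix(r).as_euler('xyz'))
"
```

```text
[ 0.6839 -0.1297  0.024 ]
[ 0.51599474 -0.38459966  0.08021068] [ 3.14159265 -0.78539816  1.18159265]
d [-0.5045 -0.0444  0.1787] rv [-0.138  0.778  0.332]
[ 0.54282603 -0.31917733  0.0095    ]
[0.61621149 0.00565339 0.20473522] [-3.14159265  0.43633231  1.53279633]
[0.61777072 0.04666617 0.0919721 ] [-3.14159265  0.43633231  1.53279633]
```

Units first: shifts go in units of 5 mm. So -0.2 m is -40, -0.04 m is -8.

```bash
echo '[{"dx":-8}, {"dx":-16, "dy":-2}, {"dx":-24, "dy":-2}, {"dx":-32, "dy":-4}, {"dx":-40, "dy":-4}]' > path.dat && python3 inch.py path.dat 1|head -3; echo '[{"dx":-8, "drx":-0.017, "dry":0.097, "drz":0.041}, {"dx":-16, "dy":-1, "drx":-0.035, "dry":0.194, "drz":0.083}, {"dx":-24, "dy":-2, "drx":-0.052, "dry":0.292, "drz":0.124}, {"dx":-32, "dy":-2, "drx":-0.069, "dry":0.389, "drz":0.166}, {"dx":-40, "dy":-3, "drx":-0.086, "dry":0.486, "drz":0.207}]' > path.dat && python3 inch.py path.dat|head -3; python3 -c "
from plan import *
p,r=tool(*PICK,back=.1);go(p,r)"
```

```text
clock: 7.8
position: [0.5503, -0.0842, 0.2588]
ee_rot: [-3.14, 0.0, 1.53]
clock: 8.22
position: [0.5286, -0.2844, 0.2603]
ee_rot: [3.1, -0.495, 1.326]
d [-0.1737  0.0075  0.1113] rv [-0.046  0.288  0.122]
```

Scaled: -0.174 m is -34.8, -0.135 m is -27.

```bash
echo '[{"dx":-6, "dy":0.2, "dz":4, "drx":-0.011, "dry":0.072, "drz":0.03}, {"dx":-13, "dy":0.6, "dz":8, "drx":-0.023, "dry":0.144, "drz":0.06}, {"dx":-20, "dy":1, "dz":13, "drx":-0.035, "dry":0.216, "drz":0.09}, {"dx":-27, "dy":1.4, "dz":17.4, "drx":-0.046, "dry":0.288, "drz":0.122}, {"dx":-34.8, "dy":1.6, "dz":22.2, "drx":-0.046, "dry":0.288, "drz":0.122}]' > path.dat && python3 inch.py path.dat|tail -5;echo '[{}, {}]' > path.dat && python3 inch.py path.dat|head -3; python3 -c "
from plan import *
p,r=tool(*PICK);go(p,r)
shot('wrist','wG')
i=cv2.imread('pics/wG.png')
import fit
"
python3 - <<'E'
from plan import *
from fit import out
import cv2
# overlay projected outline score: grid refine by edge strength in wA,wB (top z=.032,bottom z=0)
G={}
for f in('wA','wB'):
    g=cv2.GaussianBlur(cv2.cvtColor(cv2.imread(f'pics/{f}.png'),6).astype(np.float32),(0,0),1)
    G[f]=np.hypot(cv2.Sobel(g,5,1,0),cv2.Sobel(g,5,0,1))
keep=out[(out[:,0]>-.008)]
def score(p):
    c,s=np.cos(p[2]),np.sin(p[2]);xy=keep@np.array([[c,s],[-s,c]])+p[:2];t=0
    for f in G:
        for z in(.0,.032):
            q=proj(f,np.c_[xy,np.full(len(xy),z)]).astype(np.float32);t+=cv2.remap(G[f],q[:,:1],q[:,1:],1).mean()
    return t
b=max((score((x,y,a)),x,y,a) for x in np.arange(.54,.5561,.002) for y in np.arange(-.318,-.2999,.002) for a in np.arange(-2.06,-1.85,.02));print(np.round(b,3))
E
```

```text
position: [0.5139, -0.382, 0.0796]
ee_rot: [-3.132, -0.785, 1.173]
force: [-0.8, 0.8, -0.7]
width: 1.001
grasp_force: 0.0
clock: 8.8
position: [0.5143, -0.3789, 0.0792]
ee_rot: [-3.126, -0.788, 1.172]
d [-0.0028  0.0046  0.096 ] rv [-0.008 -0.003 -0.007]
[ 0.5498 -0.3083 -2.0122] [1.  0.6 0.2 0.4 1.4 1.2 1.3 1.2 0.7 3.  6.5 0.7 5.9 2.3 6.1]
[[0.06, 0.006], [0.059, -0.011], [0.052, 0.022], [0.057, -0.017], [0.058, 0.003], [0.053, 0.02], [-0.048, -0.029], [-0.042, 0.033], [0.017, 0.028], [-0.047, -0.031], [-0.054, -0.002], [-0.03, 0.036], [0.006, 0.034], [-0.049, -0.023], [-0.037, -0.04]]
25 [ 0.53907548 -0.33085372]
-18 [ 0.55744722 -0.29197597]
[ 0.5498 -0.3083 -2.0122] [1.  0.6 0.2 0.4 1.4 1.2 1.3 1.2 0.7 3.  6.5 0.7 5.9 2.3 6.1]
[[0.06, 0.006], [0.059, -0.011], [0.052, 0.022], [0.057, -0.017], [0.058, 0.003], [0.053, 0.02], [-0.048, -0.029], [-0.042, 0.033], [0.017, 0.028], [-0.047, -0.031], [-0.054, -0.002], [-0.03, 0.036], [0.006, 0.034], [-0.049, -0.023], [-0.037, -0.04]]
25 [ 0.53907548 -0.33085372]
-18 [ 0.55744722 -0.29197597]
[ 3.21907e+02  5.44000e-01 -3.06000e-01 -1.92000e+00]
```

```bash
sed -i 's/psi=-1.96/psi=-1.935/;s/\.547,-\.309,0/.545,-.307,0/' plan.py; python3 -c "
from plan import *
p,r=tool(*PICK);go(p,r)"
```

```text
d [-0.0046 -0.0003  0.0996] rv [ 0.013  0.001 -0.019]
```

Scaled: 0.098 m is 19.6, 0.092 m is 18.4.

```bash
echo '[{"dx":-0.4, "dz":6, "drx":0.013, "drz":-0.02}, {"dx":-0.8, "dz":12, "drx":0.013, "drz":-0.02}, {"dx":-0.8, "dz":16, "drx":0.013, "drz":-0.02}, {"dx":-0.8, "dz":18.4, "drx":0.013, "drz":-0.02}, {"dx":-0.8, "dz":19.6, "drx":0.013, "drz":-0.02}]' > path.dat && python3 inch.py path.dat;echo '[{}, {}, {}, {}, {}]' > path.dat && python3 inch.py path.dat 0 70;echo '[{}, {}, {}, {}, {}]' > path.dat && python3 inch.py path.dat; python3 -c "
from plan import *
p,r=tool(*PICK);go(p,r)"
```

```text
clock: 9.27
position: [0.5434, -0.3173, 0.0142]
ee_rot: [3.134, -0.78, 1.217]
force: [0.1, 0.7, 0.5]
width: 0.999
grasp_force: 0.0
clock: 9.68
position: [0.5427, -0.321, 0.0145]
ee_rot: [3.133, -0.781, 1.214]
force: [-1.8, -1.6, 6.8]
width: 0.612
grasp_force: 73.1
clock: 10.1
position: [0.5427, -0.321, 0.0145]
ee_rot: [3.133, -0.782, 1.214]
force: [-1.7, -1.3, 6.7]
width: 0.613
grasp_force: 73.1
d [-0.0014 -0.0029  0.0055] rv [0.004 0.004 0.005]
```

```bash
python3 -c "
from plan import *
T=wp(manip.observe());Rd,c=PICK;print('die-frame TCP',Rd.T@(T[:3,3]-c))"; echo '[{"dx":4, "dz":-4}, {"dx":8, "dz":-8}, {"dx":14, "dz":-14}, {"dx":20, "dz":-20}, {"dx":22, "dz":-22}]' > path.dat && python3 inch.py path.dat; python3 -c "
from plan import *
p,r=tool(*place(.13,-.001),ox=.015,oz=.0145);print(p);go(p,r)"
```

```text
die-frame TCP [0.01388054 0.00287952 0.0144621 ]
clock: 10.52
position: [0.5436, -0.3211, 0.1737]
ee_rot: [3.125, -0.777, 1.219]
force: [1.7, -0.8, -0.4]
width: 0.613
grasp_force: 73.7
[0.61620807 0.00556363 0.21960101]
d [ 0.2686 -0.0478  0.1991] rv [ 0.071 -1.201 -0.339]
```

```bash
echo '[{"dx":5.4, "dy":-0.8, "dz":2.4, "drx":0.006, "dry":-0.1, "drz":-0.028}, {"dx":10.6, "dy":-1.6, "dz":5, "drx":0.012, "dry":-0.2, "drz":-0.056}, {"dx":16, "dy":-2.4, "dz":7.4, "drx":0.018, "dry":-0.3, "drz":-0.085}, {"dx":21.2, "dy":-3.2, "dz":10, "drx":0.024, "dry":-0.4, "drz":-0.113}, {"dx":26.6, "dy":-4, "dz":12.4, "drx":0.03, "dry":-0.5, "drz":-0.141}]' > path.dat && python3 inch.py path.dat;  python3 -c "
from plan import *
p,r=tool(*place(.13,-.001),ox=.0143,oz=.0145);go(p,r)"
```

```text
clock: 10.93
position: [0.5715, -0.1818, 0.217]
ee_rot: [3.091, -0.272, 1.357]
force: [0.5, 0.5, -4.2]
width: 0.612
grasp_force: 73.7
d [0.1862 0.0014 0.0501] rv [ 0.033 -0.702 -0.197]
```

Scaled: 0.125 m is 25, 0.1 m is 20.

```bash
echo '[{"dx":5, "dz":1, "drx":0.005, "dry":-0.1, "drz":-0.028}, {"dx":10, "dz":2, "drx":0.01, "dry":-0.2, "drz":-0.056}, {"dx":15, "dz":3, "drx":0.014, "dry":-0.3, "drz":-0.085}, {"dx":20, "dz":4, "drx":0.019, "dry":-0.4, "drz":-0.113}, {"dx":25, "dz":5, "drx":0.024, "dry":-0.5, "drz":-0.141}]' > path.dat && python3 inch.py path.dat|head -3;  python3 -c "
from plan import *
p,r=tool(*place(.13,-.001),ox=.0143,oz=.0145);go(p,r)"
```

```text
clock: 11.35
position: [0.6, -0.0569, 0.2276]
ee_rot: [3.112, 0.233, 1.478]
d [ 0.0642  0.0106 -0.006 ] rv [ 0.011 -0.203 -0.055]
```

Scaled: 0.064 m is 12.8, 0.06 m is 12.

```bash
echo '[{"dx":3, "dy":0.6, "drx":0.004, "dry":-0.07, "drz":-0.019}, {"dx":6, "dy":1.2, "dz":-0.6, "drx":0.008, "dry":-0.14, "drz":-0.038}, {"dx":9, "dy":1.8, "dz":-1.2, "drx":0.011, "dry":-0.203, "drz":-0.055}, {"dx":12, "dy":2.12, "dz":-1.2, "drx":0.011, "dry":-0.203, "drz":-0.055}, {"dx":12.8, "dy":2.12, "dz":-1.2, "drx":0.011, "dry":-0.203, "drz":-0.055}]' > path.dat && python3 inch.py path.dat|head -3; echo '[{}, {}, {}]' > path.dat && python3 inch.py path.dat; python3 -c "
from plan import *
p,r=tool(*place(.13,-.001),ox=.0143,oz=.0145);go(p,r)
shot('scene','s1');shot('side','s2');shot('wrist','wH')
Rd,c=place(.13,-.001)
c0=c
out=[]
for f in('s1','s2','wH'):
  q=proj(f,[c+Rd@v for v in np.array([[.059,0,.016],[-.06,0,.016],[0,.03,.016],[0,-.03,.016],[.046,.024,0],[.046,-.024,0],[-.06,0,0],[-.06,0,.032]])]);print(f,q.tolist())
  i=cv2.imread(f'pics/{f}.png');x,y=q[2:4].mean(0).astype(int)
  w=45 if f!='wH' else 110;x=min(max(x,w),512-w);y=min(max(y,w),384-w);print(x-w,y-w)
  i=cv2.resize(i[y-w:y+w,x-w:x+w],(400,400),interpolation=2);out.append(i)
  k=400/(2*w)
cv2.imwrite('pics/v5.png',np.vstack([np.hstack(out[:2]),np.hstack([out[2],out[2]*0])])[:600])
"
```

```text
clock: 11.77
position: [0.6158, 0.0076, 0.2162]
ee_rot: [-3.137, 0.429, 1.537]
clock: 12.02
position: [0.6161, 0.0029, 0.219]
ee_rot: [-3.141, 0.432, 1.531]
force: [0.0, -0.4, -2.0]
width: 0.613
grasp_force: 73.6
d [ 0.0026  0.     -0.0012] rv [-0.002 -0.004 -0.002]
s1 [[242.1, 148.2], [235.7, 188.7], [229.5, 165.4], [248.4, 172.0], [236.7, 149.0], [252.0, 154.0], [238.6, 187.1], [232.8, 190.4]]
193 123
s2 [[243.3, 137.4], [237.4, 180.6], [229.8, 156.7], [250.9, 162.0], [236.5, 139.1], [253.4, 143.2], [239.6, 178.9], [235.0, 182.3]]
195 114
wH [[253.6, 345.6], [253.2, 121.7], [313.8, 213.6], [193.0, 213.8], [304.8, 317.3], [202.3, 317.3], [253.2, 139.0], [253.2, 101.7]]
143 103
```

View pics/v5.png

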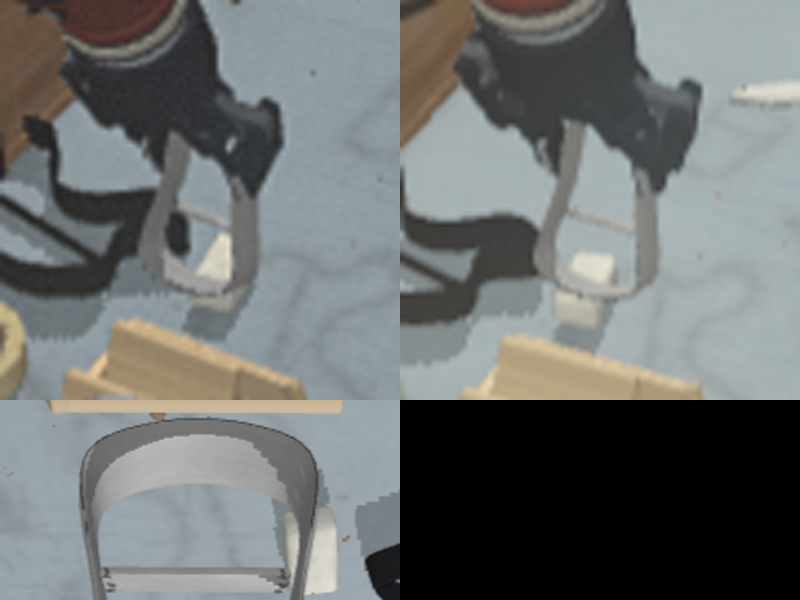

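The picture shows the die held upright and square. In the wrist view the near rim is at row ~113 and the far inner rim at ~150, with the column mid at 252.5 as predicted. Both rims are about 10 px towards the narrow end, so I'll work out the shift.

```bash
python3 -c "
from plan import *
from scipy.optimize import least_squares
T=wp(manip.observe());th_,Rt=T[:3,3],T[:3,:3]
# die pose from actual tool pose
def die(sx,sz,a):
    # die frame in tool: invert tool(): axes
    ct=np.cos(th);tx,ty,tz=Rt.T
    dx=-ct*tz-ct*tx; dz=-ct*tz+ct*tx
    Rd=np.c_[dx,ty,dz];c=th_-.0143*dx-.0145*dz+sx*dx+sz*dz
    g=np.array([.028,0,.025]);Ra=R.from_rotvec([0,a,0]).as_matrix()
    return lambda v:c+Rd@(g+Ra@(np.array(v)-g))
pts=[[-.06,0,.032],[-.058,0,0],[-.018,0,0],[-.018,0,.006],[-.018,0,.012]]
for a in[(0,0,0),(.0055,0,0),(.0055,.003,0),(0,0,.1),(.0055,0,.1)]:
  d=die(*a);print(a,proj('wH',[d(v) for v in pts])[:,1])
"
```

```text
(0, 0, 0) [106.1 144.8 200.7 195.7 190.4]
(0.0055, 0, 0) [113.6 151.9 209.4 204.5 199.4]
(0.0055, 0.003, 0) [109.6 149.  207.  202.  196.7]
(0, 0, 0.1) [ 95.6 133.4 193.3 188.9 184.3]
(0.0055, 0, 0.1) [103.3 140.5 201.9 197.8 193.4]
```

```bash
python3 -c "
from plan import *
for h in(.08,.015):
  p,r=tool(*place(h,-.001),ox=.0093,oz=.0145);go(p,r)"
```

```text
d [ 0.0412 -0.0001  0.0382] rv [-0.001 -0.005 -0.002]
d [ 0.087  -0.0001  0.0844] rv [-0.001 -0.005 -0.002]
```

Scaled: 0.041 m is 8.2, 0.038 m is 7.6.

```bash
echo '[{"dx":2.4, "dz":1.8, "dry":-0.005}, {"dx":4.4, "dz":3.8, "dry":-0.005}, {"dx":6.4, "dz":5.8, "dry":-0.005}, {"dx":8.2, "dz":7.6, "dry":-0.005}, {"dx":8.2, "dz":7.6, "dry":-0.005}]' > path.dat && python3 inch.py path.dat;echo '[{}, {}, {}]' > path.dat && python3 inch.py path.dat|head -4; python3 -c "
from plan import *
for h in(.08,.05,.015,0):
  p,r=tool(*place(h,-.001),ox=.0093,oz=.0145);go(p,r)"
```

```text
clock: 12.58
position: [0.6138, 0.0271, 0.1614]
ee_rot: [-3.131, 0.437, 1.538]
force: [-0.6, 0.0, -4.3]
width: 0.61
grasp_force: 73.6
clock: 12.83
position: [0.6176, 0.026, 0.1678]
ee_rot: [3.141, 0.437, 1.533]
force: [-0.3, -0.3, -2.7]
d [-0.001  -0.0006  0.001 ] rv [ 0.     0.001 -0.   ]
d [ 0.0202 -0.0007  0.0222] rv [ 0.     0.001 -0.   ]
d [ 0.045  -0.0007  0.047 ] rv [ 0.     0.001 -0.   ]
d [ 0.0556 -0.0007  0.0576] rv [ 0.     0.001 -0.   ]
```

Scaled: 0.021 m is 4.2, 0.02 m is 4.

```bash
echo '[{"dx":0.8, "dz":0.8}, {"dx":1.6, "dz":1.8}, {"dx":2.4, "dz":2.6}, {"dx":3.2, "dz":3.4}, {"dx":4, "dz":4.2}]' > path.dat && python3 inch.py path.dat|sed -n 1,4p;echo '[{"dx":1, "dz":1}, {"dx":2, "dz":2}, {"dx":3, "dz":3}, {"dx":4, "dz":4}, {"dx":4.8, "dz":4.8}]' > path.dat && python3 inch.py path.dat; python3 -c "
from plan import *
for h in(.015,0):
  p,r=tool(*place(h,-.001),ox=.0093,oz=.0145);go(p,r)"
```

```text
clock: 13.25
position: [0.6169, 0.0354, 0.1386]
ee_rot: [-3.139, 0.437, 1.534]
force: [0.2, -0.5, -3.3]
clock: 13.67
position: [0.6173, 0.0471, 0.1064]
ee_rot: [-3.139, 0.437, 1.534]
force: [-0.9, 0.4, -3.5]
width: 0.609
grasp_force: 73.6
d [-0.0002  0.0005  0.0003] rv [-0.002  0.001  0.001]
d [0.0105 0.0005 0.0109] rv [-0.002  0.001  0.001]
```

Scaled: 0.008 m is 1.6, 0.006 m is 1.2.

```bash
echo '[{"dx":0.4, "dz":0.4}, {"dx":0.8, "dz":0.8}, {"dx":1.2, "dz":1.2}, {"dx":1.6, "dz":1.6}, {"dx":1.6, "dz":1.6}]' > path.dat && python3 inch.py path.dat|sed -n 2,4p;echo '[{"dx":0.2, "dz":0.2}, {"dx":0.4, "dz":0.4}, {"dx":0.4, "dz":0.4}]' > path.dat && python3 inch.py path.dat|sed -n 2,4p;echo '[{"dx":0.2, "dz":0.2}, {"dx":0.4, "dz":0.4}, {"dx":0.4, "dz":0.4}]' > path.dat && python3 inch.py path.dat|sed -n 2,4p
```

```text
position: [0.6175, 0.0508, 0.0964]
ee_rot: [-3.14, 0.437, 1.533]
force: [-0.9, -0.8, -2.3]
position: [0.6182, 0.0513, 0.0953]
ee_rot: [-3.141, 0.438, 1.533]
force: [-0.6, -1.1, 1.2]
position: [0.6184, 0.0512, 0.0951]
ee_rot: [-3.14, 0.442, 1.533]
force: [-3.4, -1.8, 9.2]
```

```bash
echo '[{}, {}, {}, {}, {}]' > path.dat && python3 inch.py path.dat .85; echo '[{}, {}, {}]' > path.dat && python3 inch.py path.dat|tail -3; python3 -c "
from plan import *
shot('wrist','wI');shot('scene','s3')"; echo '[{"dz":-2}, {"dz":-4}, {"dz":-8}, {"dz":-14}, {"dz":-20}]' > path.dat && python3 inch.py path.dat 1; echo '[{"dx":-4, "dz":-4}, {"dx":-4, "dz":-6}, {"dx":-4, "dz":-6}, {"dx":-4, "dz":-6}]' > path.dat && python3 inch.py path.dat | head -3;  python3 - <<'E'
from plan import *
shot('wrist','wJ');shot('scene','s4');shot('side','s5')
from fit import out
G={}
for f in('wJ','s4','s5'):
    g=cv2.GaussianBlur(cv2.cvtColor(cv2.imread(f'pics/{f}.png'),6).astype(np.float32),(0,0),1)
    G[f]=np.hypot(cv2.Sobel(g,5,1,0),cv2.Sobel(g,5,0,1))
keep=out[out[:,0]>.0]
def score(h,y,x,a,fs=G):
    Rd,c=place(h,y,x);Rd=Rd@R.from_rotvec([0,0,a]).as_matrix();t=[]
    for f in fs:
        q=proj(f,np.c_[keep,np.full(len(keep),.032)]@Rd.T+c).astype(np.float32);t.append(cv2.remap(G[f],q[:,:1],q[:,1:],1).mean())
    return t
best=max((sum(score(h,y,x,a,['wJ'])),h,y,x,a) for h in np.arange(-.006,.021,.003) for y in np.arange(-.006,.0061,.003) for x in np.arange(-.012,.0121,.003) for a in np.arange(-.3,.31,.1));print(np.round(best,3),score(*best[1:]),score(0,-.003,0,0))
print(proj('wJ',[place(0,-.003)[1]]))
E
```

```text
clock: 15.0
position: [0.6177, 0.0527, 0.0912]
ee_rot: [-3.14, 0.437, 1.533]
force: [0.3, -0.1, 0.4]
width: 0.849
grasp_force: 0.0
force: [0.3, 0.0, 0.1]
width: 0.849
grasp_force: 0.0
clock: 15.77
position: [0.6191, 0.0954, 0.1834]
ee_rot: [-3.139, 0.437, 1.533]
force: [0.1, -0.3, 0.2]
width: 0.997
grasp_force: 0.0
clock: 16.1
position: [0.6196, 0.0901, 0.2183]
ee_rot: [-3.142, 0.436, 1.533]
[ 0.5498 -0.3083 -2.0122] [1.  0.6 0.2 0.4 1.4 1.2 1.3 1.2 0.7 3.  6.5 0.7 5.9 2.3 6.1]
[[0.06, 0.006], [0.059, -0.011], [0.052, 0.022], [0.057, -0.017], [0.058, 0.003], [0.053, 0.02], [-0.048, -0.029], [-0.042, 0.033], [0.017, 0.028], [-0.047, -0.031], [-0.054, -0.002], [-0.03, 0.036], [0.006, 0.034], [-0.049, -0.023], [-0.037, -0.04]]
25 [ 0.53907548 -0.33085372]
-18 [ 0.55744722 -0.29197597]
[ 6.5149e+01 -6.0000e-03  0.0000e+00 -0.0000e+00  0.0000e+00] [np.float32(65.148834), np.float32(95.43121), np.float32(86.90234)] [np.float32(52.929256), np.float32(87.83534), np.float32(81.08176)]
[[252.8 162.4]]
```

```bash
python3 - <<'E' | tail -3
from plan import *
from fit import out
G={}
for f in('wJ','s4','s5'):
    g=cv2.GaussianBlur(cv2.cvtColor(cv2.imread(f'pics/{f}.png'),6).astype(np.float32),(0,0),.8)
    G[f]=np.hypot(cv2.Sobel(g,5,1,0),cv2.Sobel(g,5,0,1))
keep=out[out[:,0]>.02]
def score(h,y,x,a):
    Rd,c=place(h,y,x);Rd=Rd@R.from_rotvec([0,0,a]).as_matrix();t=[]
    for z in(0,.032):
      for f in G:
        q=proj(f,np.c_[keep,np.full(len(keep),z)]@Rd.T+c).astype(np.float32);t.append(cv2.remap(G[f],q[:,:1],q[:,1:],1).mean())
    return sum(t)
L=sorted(((score(h,y,x,a),h,y,x,a) for h in np.arange(-.012,.013,.003) for y in np.arange(-.009,.0091,.003) for x in np.arange(-.009,.0091,.003) for a in (-.2,-.1,0,.1,.2)),reverse=True)
for l in L[:3]:print(np.round(l,3))
E
```

```text
[ 5.49145e+02 -3.00000e-03  6.00000e-03 -6.00000e-03  1.00000e-01]
[ 5.42926e+02 -6.00000e-03  6.00000e-03 -6.00000e-03  1.00000e-01]
[ 5.41517e+02 -1.20000e-02  6.00000e-03 -3.00000e-03  0.00000e+00]
```

```bash
python3 -c "
from plan import *
go((.4535,.132,.2),R.from_euler('xyz',(np.pi,0,1.53)).as_matrix())"
```

```text
d [ 0.0398 -0.1658 -0.0008] rv [-0.005  0.438  0.004]
```

Scaled: -0.033 m is -6.6, -0.166 m is -33.2.

```bash
echo '[{"dx":1, "dy":-6.6, "dz":-2, "dry":0.1}, {"dx":3, "dy":-13.2, "dz":-2, "dry":0.2}, {"dx":5, "dy":-20, "dz":-2, "dry":0.3}, {"dx":7, "dy":-27, "dz":-1, "dry":0.4}, {"dx":8, "dy":-33.2, "dry":0.438}]' > path.dat && python3 inch.py path.dat 1|head -3; echo '[{}, {}]' > path.dat && python3 inch.py path.dat|head -3;python3 -c "
from plan import *
go((.4532,.1324,.1114),R.from_euler('xyz',(np.pi,0,1.53)).as_matrix())"
```

```text
clock: 16.67
position: [0.4521, 0.1316, 0.199]
ee_rot: [-3.137, -0.004, 1.531]
clock: 16.83
position: [0.4513, 0.1312, 0.198]
ee_rot: [-3.134, 0.0, 1.532]
d [0.0013 0.0025 0.0866] rv [-0.007  0.     0.002]
```

```bash
echo '[{"dy":0.2, "dz":5}, {"dy":0.4, "dz":10}, {"dy":0.4, "dz":14}, {"dy":0.4, "dz":16}, {"dy":0.4, "dz":17.2}]' > path.dat && python3 inch.py path.dat |sed -n 2,4p;echo '[{}, {}, {}, {}, {}]' > path.dat && python3 inch.py path.dat 0 20|tail -2;echo '[{}, {}, {}, {}, {}]' > path.dat && python3 inch.py path.dat
```

```text
position: [0.4566, 0.1319, 0.1132]
ee_rot: [-3.137, -0.0, 1.533]
force: [0.8, 0.5, -0.4]
width: 0.298
grasp_force: 0.0
clock: 18.08
position: [0.4557, 0.1322, 0.1155]
ee_rot: [-3.138, -0.001, 1.533]
force: [-5.8, -0.5, 6.1]
width: 0.104
grasp_force: 21.7
```

```bash
echo '[{"dy":2.26, "dz":-1.68}, {"dy":4.7, "dz":-3.06}, {"dy":7.3, "dz":-4.12}, {"dy":10, "dz":-4.88}, {"dy":12.78, "dz":-5.3}]' > path.dat && python3 inch.py path.dat; echo '[{"dy":2.8, "dz":-0.08}, {"dy":5.6, "dz":0.2}, {"dy":8.34, "dz":0.8}, {"dy":10.24, "dz":1.44}, {"dy":11.72, "dz":2.06}]' > path.dat && python3 inch.py path.dat;echo '[{"dy":0.2}, {"dy":0.2}, {"dy":0.2}]' > path.dat && python3 inch.py path.dat
```

```text
clock: 18.5
position: [0.5207, 0.1294, 0.1421]
ee_rot: [-3.139, -0.001, 1.533]
force: [-2.7, -0.9, 1.3]
width: 0.104
grasp_force: 20.5
clock: 18.92
position: [0.5759, 0.1271, 0.1327]
ee_rot: [-3.128, 0.0, 1.532]
force: [-31.3, -1.9, 40.3]
width: 0.105
grasp_force: 24.8
clock: 19.17
position: [0.5756, 0.1271, 0.1329]
ee_rot: [-3.128, 0.001, 1.533]
force: [-16.6, -2.2, 19.7]
width: 0.104
grasp_force: 22.1
```

Scaled: -0.16 m is -32, -0.13 m is -26.

```bash
echo '[{}, {}, {}, {}, {}]' > path.dat && python3 inch.py path.dat .6|tail -3; echo '[{"dz":-4}, {"dz":-10}, {"dz":-18}, {"dz":-26}, {"dz":-32}]' > path.dat && python3 inch.py path.dat|tail -5; echo '[{"dx":2, "dz":-2}, {"dx":4, "dz":-2}, {"dx":4, "dz":-2}, {"dx":4, "dz":-2}, {"dx":4, "dz":-2}]' > path.dat && python3 inch.py path.dat|head -2
python3 - <<'E'
from plan import *
shot('wrist','wK');shot('scene','s6');a=cv2.imread('pics/scene.png');b=cv2.imread('pics/s6.png')
# front/rail region vs. initial scene (front shut): mean abs diff, and with front down (s4)
d=lambda u,v,r:cv2.absdiff(u,v)[r[1]:r[3],r[0]:r[2]].mean().round(1)
c=cv2.imread('pics/s4.png')
for n,r in dict(front=(215,225,272,280),die=(235,195,262,225),wax=(232,172,255,198),jar=(140,270,172,318),tape=(212,305,245,345)).items():print(n,d(a,b,r),d(a,c,r))
q=proj('wK',[[.5733,.0693,.140],[.5773,.1814,.140]]).round();print(q)
w=cv2.cvtColor(cv2.imread('pics/wK.png'),cv2.COLOR_BGR2HSV)
m=q.mean(0).astype(int);print(w[m[1],m[0]-14:m[0]+15:2,1])
E
```

```text
force: [1.0, 0.1, -1.1]
width: 0.601
grasp_force: 0.0
position: [0.5814, 0.1272, 0.2946]
ee_rot: [3.139, -0.002, 1.533]
force: [0.8, 0.5, 0.3]
width: 0.602
grasp_force: 0.0
clock: 20.42
position: [0.5795, 0.1471, 0.2974]
front 1.5 20.7
die 6.3 14.8
wax 7.6 26.8
jar 1.4 8.7
tape 1.4 13.3
[[251. 249.]
 [250. 138.]]
[69 69 69 62  5 23 18 17 16 17  2  0  0  2  2]
```

```bash
python3 - <<'E' | tail -5
from plan import *
for f in('scene','s6'):
    i=cv2.imread(f'pics/{f}.png')[165:200,228:258].min(2);m=np.argwhere(i>150);print(f,len(m),m.mean(0))
from fit import out
g=cv2.GaussianBlur(cv2.cvtColor(cv2.imread('pics/wK.png'),6).astype(np.float32),(0,0),.8)
G=np.hypot(cv2.Sobel(g,5,1,0),cv2.Sobel(g,5,0,1));k=out[out[:,0]>.02]
def score(h,y,x,a):
    Rd,c=place(h,y,x);Rd=Rd@R.from_rotvec([0,0,a]).as_matrix();t=0
    for z in(0,.032):
        q=proj('wK',np.c_[k,np.full(len(k),z)]@Rd.T+c).astype(np.float32);t+=cv2.remap(G,q[:,:1],q[:,1:],1).mean()
    return t
L=sorted(((score(h,y,x,a),h,y,x,a) for h in np.arange(-.012,.02,.004) for y in np.arange(-.009,.0091,.003) for x in np.arange(-.012,.0121,.003) for a in (-.2,-.1,0,.1,.2)),reverse=True)
for l in L[:3]:print(np.round(l,3))
E
```

```text
25 [ 0.53907548 -0.33085372]
-18 [ 0.55744722 -0.29197597]
[ 2.3023e+02 -8.0000e-03  6.0000e-03 -9.0000e-03  0.0000e+00]
[ 2.29127e+02 -8.00000e-03  9.00000e-03 -9.00000e-03  0.00000e+00]
[ 2.27863e+02 -4.00000e-03  3.00000e-03 -9.00000e-03  0.00000e+00]
```

Run:
```python
from plan import *
for f in('scene','s6'):
    i=cv2.imread(f'pics/{f}.png')[165:200,228:258].min(2);m=np.argwhere(i>150);print(f,len(m),m.mean(0))
for f in('wJ','wK'):
    Rd,c=place(-.003,-.003);q=proj(f,[c+Rd@np.array(v) for v in [[.059,0,.016],[.046,.024,.016],[.046,-.024,.016],[.03,.026,.032],[.03,-.026,.032],[.03,.026,0]]]);print(f,q.tolist())
    s=cv2.cvtColor(cv2.imread(f'pics/{f}.png'),cv2.COLOR_BGR2HSV)[...,1]
    r0=int(q[0,1]);c0=int(q[0,0])
    for r in range(r0-22,r0+12,2):print(r,''.join('#' if v<45 else '.' for v in s[r,c0-60:c0+60]))
    print(c0-60)
```

```text
scene 125 [16.488 14.864]
s6 143 [17.96503497 13.90909091]
wJ [[252.9, 209.5], [282.5, 195.1], [223.3, 195.0], [285.7, 167.6], [220.1, 167.6], [282.4, 187.8]]
187 .............................####.......................................................####............................
189 ..............................###.......................................................####............................
191 .............................####.......................................................####............................
193 ########################################################################################################################
195 ########################################################################################################################
197 ########################################################################################################################
199 ########################################################################################################################
201 ##############################################################
[... 2716 characters left out ...]
##########################.###########################...#####..##.####
276 ........#####################################################################################################.#.#..##.#.
278 ........#############################################################################.###############.#######.#..#...##.
280 ........##########################################################################.#############.######...####.#.###..##
282 ##......##############################################################################.##.######.####.##.#.###.#.#..####
284 #########################################################################################.#####.#######.#.#.##.###.#.###
233
```

```bash
python3 -c "
from plant import manip
print(manip.close_job())"
```

```text
the job is handed in; nothing more can be done
None
```

I handed the job in at about 20 s: the tongue die stands narrow end up in the right-hand slot and is let go, and the front is shut; the judge's result was not shown, and my last check of the die and front was by image measurement.

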